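# Let the shade-net winch back one notch

## Task

The hand winch of the stall's shade net stands on the counter without its rope: let it back by exactly one notch, so that the rope clamp on the bare drum comes to the top. With a fingertip, lift the pawl out of the ratchet wheel and throw it over until it rests back on its stop by itself, then push a spoke of the hand wheel so that the top of the wheel turns towards the pawl's side, by one notch and no farther, and last tip the pawl over again so that it drops right down into the notch. Only push with the fingertips, gently: grasp and lift nothing, and leave the goods and tools around the winch where they are.

Things in the scene. Friction and masses are not known exactly. Their poses are not given: they have to be found in the camera images.
- winch: Hand winch of bare steel, bolted to the counter (fixed), about 270 mm long (its x), 225 mm wide (its y), 285 mm high over the hand wheel. Origin on the counter under the middle of the shaft; z up; the shaft runs along its y axis, 150 mm above the counter. Two 6 mm side plates at y = +47 and -47 mm, up to 186 mm high, hold the bare drum. Ratchet wheel at the +y end, hand wheel at the -y end.
- ratchet_centre (a point): Centre of the outer face of the dark ratchet wheel, on the shaft axis (winch y = 70 mm). The wheel is 12 mm thick, of 78 mm radius, with 12 teeth 13 mm deep: one notch is 30 degrees (0.524 rad). The pawl leans on it from the winch's +x side, in the same plane.
- hub_centre (a point): Centre of the hand wheel's hub, on the shaft axis (winch y = -88 mm), 150 mm above the counter. Four round spokes, 16 mm thick, stand out from it 90 degrees apart in this plane, each with a 25 mm ball knob whose centre is 121 mm from the axis. This plane is 38 mm clear of the side plate.
- winch_wheel (a joint): Angle (rad) of drum, ratchet wheel and hand wheel, which turn as one, about the winch's +y axis. It grows backward (letting off): the top moves to the winch's +x. At 0 a tooth bears on the seated pawl, which lets the wheel turn forward (falling) but not backward; with the pawl in the next notch that happens at 0.524. Starts at -0.07 to -0.01. Friction (2 to 3 N at a knob) keeps it where it is left.
- winch_pawl (a joint): Angle (rad) of the pawl about its pivot, about the winch's +y axis: 0 at the bottom of a notch, 1.21 thrown back on its stop. Only its weight (about 0.26 kg) moves it: below about 0.5 it falls onto the wheel, above about 0.75 onto the stop, and stays there. Moving it takes 1 to 4 N at its bar. With the nose up on a tooth's flank it reads 0.03 to 0.19, on a tooth's tip 0.2.
- pawl_bar (a point): Middle of the pawl's finger bar: round steel, 12 mm thick, standing out from the pawl along the winch's +y, free at y = 70 to 115 mm (this point at 95), with a 16 mm ball end. It swings 75 mm from pawl_pivot: seated 32 degrees to the winch's -x side of straight up (205 mm high), thrown back 37 degrees to the +x side (201 mm high). All round and below it is free at y = 80 mm and beyond.
- pawl_pivot (a point): Point on the pawl's pivot axis (parallel to the winch's y) at winch x = 110 mm, y = 95 mm, 142 mm above the counter, in line with pawl_bar. The pivot bolt itself ends at y = 78 mm.
- spoke_knob (a point): Centre of the 25 mm black ball knob on the spoke that stands nearly upright, 121 mm from the shaft axis, winch y = -88 mm. With the wheel joint at 0 this spoke leans 12 degrees to the winch's -x side; one notch backward brings it to 18 degrees on the +x side.
- goblet: Turned wooden goblet, 68 mm wide, 112 mm high, loose near the winch; leave it. Origin under its foot.
- pomegranate: Ceramic pomegranate ornament, 74 mm wide, 80 mm high, loose; leave it. Origin under its foot.
- wood_bowl: Dark wooden bowl, 124 mm wide, 48 mm high, loose; leave it. Origin under its foot.
- bead_jar: Wooden jar with a lid, 68 mm wide, 88 mm high, loose; leave it. Origin under its foot.
- gift_box: Cardboard gift box, 75 x 75 x 55 mm, loose; leave it. Origin under its middle.
- spanner: Steel spanner lying flat, loose; leave it. Origin under its middle.
- shackle: Steel D-shackle lying flat, about 50 x 46 mm, 10 mm thick, loose; leave it. Origin under its middle.

How it is judged:
On the way, in this order (a step that is already met when the one before it is completed fails the run):
1. the pawl is thrown back and rests on its stop by itself, the wheel not yet turned (value of joint winch_pawl above 1.1 rad and contact force between the fingers and winch_pawl below 0.3 N and value of joint winch_wheel below 0.15 rad), for 0.2 s.
2. the wheel is pushed backward past the tooth with the pawl clear of it (value of joint winch_wheel above 0.25 rad and value of joint winch_pawl above 0.5 rad), for 0.1 s.
At the end, for the whole second after the job is handed in: The wheel stands one notch (30 degrees) farther back, from about 10 degrees short of the tooth bearing on the pawl up to bearing on it (wheel joint 0.345 to 0.57), the pawl lies at the bottom of that notch (pawl joint below 0.05), and both are at rest (value of joint winch_wheel between 0.345 and 0.57 rad and value of joint winch_pawl below 0.05 rad and velocity of joint winch_wheel between -0.05 and 0.05 rad/s and velocity of joint winch_pawl between -0.05 and 0.05 rad/s); the robot touches nothing.
It fails at once if the wheel is turned back by more than one and a half notches (value of joint winch_wheel above 0.785 rad).
It fails at once if the wheel is wound forward by more than half a notch (value of joint winch_wheel below -0.33 rad).
It fails at once if the pawl is squeezed or forced with more than 35 N (contact force between the fingers and winch_pawl above 35 N).
It fails at once if a spoke is squeezed or forced with more than 35 N (contact force between the fingers and winch_wheel above 35 N).
It fails at once if a bystander is lifted or moved by more than 20 mm (distance of any of goblet, pomegranate, wood_bowl, bead_jar, gift_box, spanner, shackle from where it was at the start of the episode above 0.02 m).
It also fails if it takes over 64 s, if anything falls off the work surface, if the arm or the gripper's body presses on something with over 40 N, if the wrist force passes 120 N, or if a joint passes its speed limit or range.

## Robot

A 7-joint arm with a two-finger parallel gripper is mounted at the origin on the work surface. World frame = base frame: x ahead of the robot, y to its left, z up, the work surface at z = 0. Lengths are in m, angles in rad, forces in N, time in s.
With the tool pointing down it reaches from about 0.35 to 0.9 m from the base axis. Payload 19.9 kg.
Tool frame: the origin (TCP) lies on the front face of the gripper's body, between the roots of the fingers; the fingertips stand 73 mm ahead of it and the grasp point (between the pads) lies 54 mm ahead of it (tcp_to_tips is the distance from the TCP to the fingertips, in m); z points along the fingers, y is the direction in which the jaws open and shut (so a half turn about z gives the same grasp; the last joint's range is limited). The gripper opens to 85 mm and grips with 20 to 120 N. Pads are 22 mm wide; open, the fingers measure 114 mm over their backs; the gripper's body (76 mm by 85 mm) begins 54 mm behind the grasp point. The pads swing forward as they close: fully open they stand 13 mm farther back than shut.
Start: joints at [1.137, 0.417, -0.01, 1.614, 0.005, 1.111, -0.053], TCP at [0.239, -0.578, 0.304] pointing down, gripper open.
Joint ranges: [-2.81, 2.81], [-0.39, 2.02], [-1.27, 1.25], [0.06, 2.57], [-1.19, 4.33], [0.19, 2], [-2.82, 2.82]. Speed limits (rad/s): [1.89, 1.89, 2.39, 2.39, 3.01, 3.01, 3.01].

## Interface

Orientations are given as a rotation vector (axis times angle).
In Python, from plant import * gives the robot as it stands.
- The arm moves only by the tool send_rows, never from a script. Its argument "moves" is a list of rows, each a list of 3 entries, a list of its own where there are three numbers: the shift along the tool's x, y, z each as a share of 0.25 m, from -1 to 1, then the turn, a rotation vector about the tool's x, y, z each as a share of 45 degrees, from -1 to 1, then the gripper command: -1 is shut, 1 is fully open, values between are in proportion. In form: [[[x, y, z], [ax, ay, az], jaw], ...]. A call has 1 to 10 rows; each row is the pose to reach, as a shift and turn from the pose commanded when the call began, along the tool's axes at that moment; what a row does not reach only later rows make up. A row lasts 1/12 s, in which the tool goes at most 41.7 mm and 7.16 degrees, less where a joint would pass 70% of its speed; a pose out of reach is approached as far as the arm can. A call with a number of a shift or a turn outside -1 to 1 is refused whole. A call with a gripper value outside its range is refused whole. The fingers move at their own pace and stop on an object; the grip force is fixed at half the most. Time passes only in rows, so rows that repeat a pose let the fingers close. It gives the time, the measured TCP pose, the force and the opening at its end, in the units of the state.
- get_state(): the state, without advancing time (a new reading comes with each control period).
- camera(name): name is "scene" or "side" or "wrist"; returns (picture, depth): 400x640x3 uint8, blue, green, red; 400x640 float32, m along the optical axis (not along the pixel's ray), 0 where there is no reading.
- camera_info(name): a dict with "mtx" (3x3 intrinsics, pixels), "rvec" (rotation vector, rad) and "tvec" (3), from world to camera coordinates, as OpenCV has them. Camera axes: x right, y down, z forward; pixel columns grow to the right and rows downward; lengths in m; the calibration is good to about 2 mm. A picture is of the moment at which its call begins: read the wrist's pose just before it. camera_info takes no time and is no camera call; for the wrist camera it gives the pose at the moment of the call.
- job_done(): hands the job in, once; it reports no verdict.
The state is a dict: "t": time; "q": joint angles; "joint_velocities": joint speeds; "joint_efforts": joint torques, N m; "eef_pos": TCP position; "orientation": TCP orientation; "force": force on the tool from outside, world axes, zero at the start; "wrist_torque": the same for the moment, N m; "opening": finger opening in m.
Only numpy, scipy, OpenCV 4.12 (cv2) and the standard library are available. Lean on these libraries where they do the work, as an engineer would, in place of code of your own. Each camera call takes 0.05 s, during which the arm holds its last target.

## Working session

There is one attempt and no reset: what is moved stays moved. The work goes in short steps, Python scripts to look and compute and a tool call to move; the robot and the scene stay as the last step left them, time stands still between calls to the robot, and variables do not carry over. Pictures are saved under pics/ and viewed, and the job is handed in when it is done.

Besides the shell and the picture viewer there is one more tool, called after ">>>" as name(argument=value, ...), one argument or row to a line, values as JSON. send_rows: Moves the arm, as the interface text tells. Shift numbers are shares of 0.25 m and turn numbers shares of 45 degrees, none past 1 either way. Its arguments: {"type":"object","properties":{"moves":{"type":"array","items":{"type":"array"}}},"required":["moves"]}

```bash
ls; mkdir -p pics
python3 - <<'E'
from plant import *
import cv2,numpy as np
s=get_state();print({k:np.round(v,3) for k,v in s.items()})
for n in("scene","side"):
    im,d=camera(n);cv2.imwrite(f"pics/{n}0.png",im);np.save(f"pics/{n}0.npy",d)
    c=camera_info(n);print(n,c)
E
```

```text
pics
{'t': np.float64(0.0), 'q': array([ 1.138,  0.418, -0.01 ,  1.614,  0.005,  1.111, -0.053]), 'joint_velocities': array([ 0.   , -0.   , -0.002,  0.   ,  0.001,  0.   ,  0.   ]), 'joint_efforts': array([-2.0000e-03, -8.6446e+01,  6.7800e-01, -4.3492e+01,  1.9000e-02,
        7.0000e-03,  0.0000e+00]), 'eef_pos': array([ 0.239, -0.577,  0.303]), 'orientation': array([-3.08e+00, -6.11e-01,  1.00e-03]), 'force': array([ 0.489,  0.452, -1.54 ]), 'wrist_torque': array([-0.048,  0.022, -0.031]), 'opening': np.float64(0.086)}
scene {'mtx': array([[383.05440938,   0.        , 324.25606113],
       [  0.        , 383.05440938, 202.60841494],
       [  0.        ,   0.        ,   1.        ]]), 'rvec': array([ 2.26889814,  1.38371189, -0.35841643]), 'tvec': array([-0.29127624, -0.3904964 ,  1.46956778])}
side {'mtx': array([[464.5744705 ,   0.        , 314.27900852],
       [  0.        , 464.5744705 , 202.08514042],
       [  0.        ,   0.        ,   1.        ]]), 'rvec': array([ 0.17081254, -2.71973261,  1.39012122]), 'tvec': array([0.60392531, 0.16127909, 1.12608325])}
```

View pics/scene0.png

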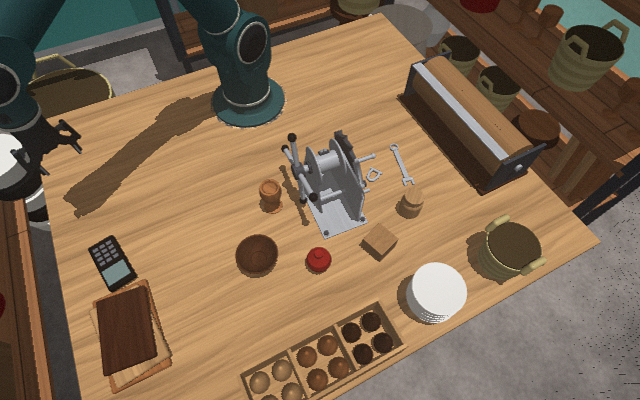

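View pics/side0.png

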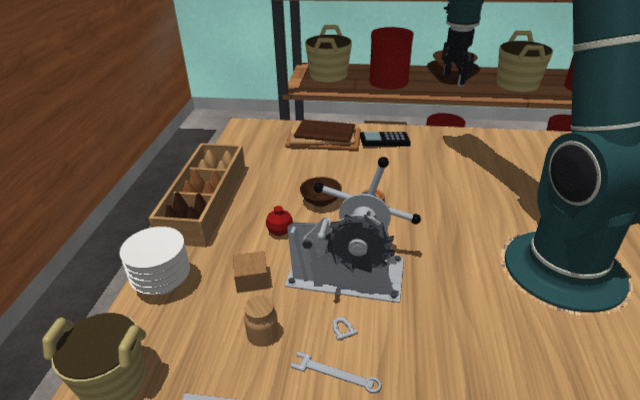

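Run:
```python
import cv2
a=cv2.imread("pics/side0.png")[145:310,270:430];cv2.imwrite("pics/sidec.png",cv2.resize(a,None,fx=3.6,fy=3.6,interpolation=2)[:600])
a=cv2.imread("pics/scene0.png")[120:245,260:390];cv2.imwrite("pics/scenec.png",cv2.resize(a,None,fx=4.6,fy=4.6,interpolation=2))
```

```text
(no output)
```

View pics/sidec.png

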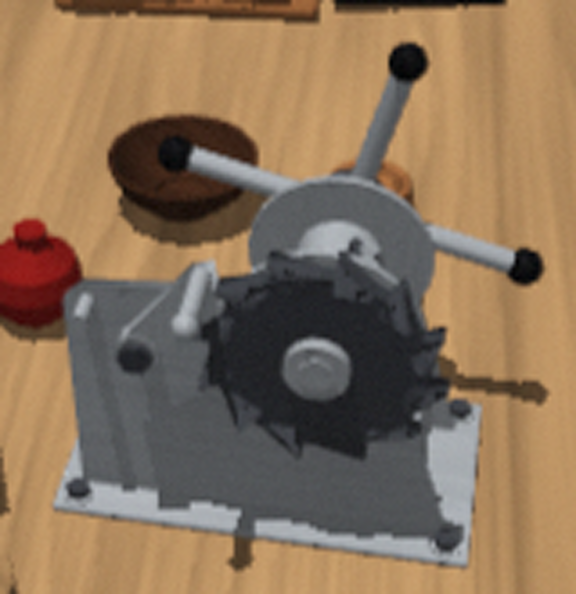

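View pics/scenec.png

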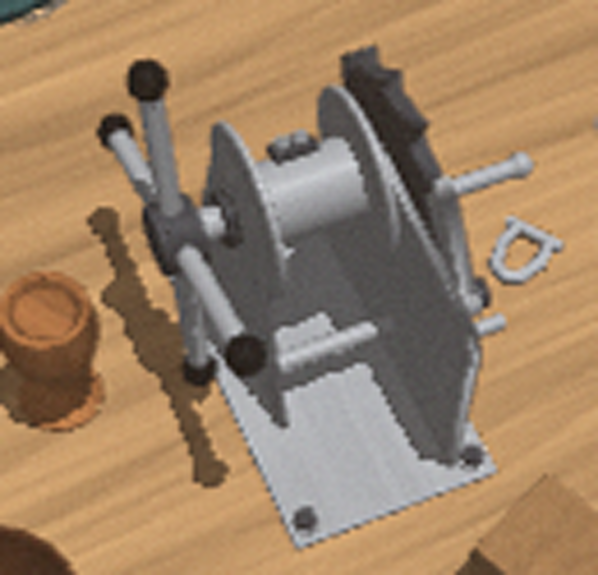

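```bash
cat > fit.py <<'E'
import numpy as np,cv2
from scipy.optimize import least_squares
from plant import *
CI={n:camera_info(n) for n in("scene","side")}
def proj(n,P):
    c=CI[n];return cv2.projectPoints(np.array(P,float).reshape(-1,3),c["rvec"],c["tvec"],c["mtx"],None)[0].reshape(-1,2)
def W(p,P):
    c,s=np.cos(p[2]),np.sin(p[2]);P=np.array(P,float).reshape(-1,3)
    return np.c_[p[0]+c*P[:,0]-s*P[:,1],p[1]+s*P[:,0]+c*P[:,1],P[:,2]]
def knob(th,k): 
    f=np.radians(-12+90*k)+th;return [.121*np.sin(f),-.088,.15+.121*np.cos(f)]
def bar(a,y=.095):
    f=np.radians(-32)+a;return [.11+.075*np.sin(f),y,.142+.075*np.cos(f)]
E
cat > f1.py <<'E'
from fit import *
obs=[("side",0,(383.1,162.2)),("side",1,(318.6,187.5)),("side",3,(415.3,218.9)),("scene",0,(292.2,137.2)),("scene",3,(285,148.3)),("scene",1,(313.5,197.2)),("scene",2,(303.3,200.7)),("side",'b',(321.1,234.4)),("scene",'b',(373,155.9)),("side",'p',(307.2,243.6))]
def res(p):
    r=[]
    for n,k,uv in obs:
        P=bar(0,.117) if k=='b' else [.11,.078,.142] if k=='p' else knob(p[3],k)
        r+=list(proj(n,W(p,P))[0]-uv)
    return r
s=least_squares(res,[.55,0,0,-.04],loss='soft_l1')
print(s.x,np.degrees(s.x[2]));print(np.round(np.array(res(s.x)).reshape(-1,2),1))
p=s.x
for n,P in dict(ratchet=[0,.07,.15],hub=[0,-.088,.15],knob=knob(p[3],0),knobend=knob(.45,0),bar=bar(0),barback=bar(1.21),piv=[.11,.095,.142]).items(): print(n,np.round(W(p,P)[0],3))
E
python3 f1.py
```

```text
[ 0.4876946   0.07538197 -0.07360617 -0.05091535] -4.217322703462408
[[ 0.1 -0.1]
 [ 0.1  0.1]
 [ 0.2  0.1]
 [-0.7  0.5]
 [-0.4  0.6]
 [-0.8  0. ]
 [-0.4 -0.6]
 [-0.4  1.9]
 [ 0.2  0. ]
 [-0.5  1.7]]
ratchet [0.493 0.145 0.15 ]
hub [ 0.481 -0.012  0.15 ]
knob [ 0.45  -0.01   0.267]
knobend [ 0.51  -0.014  0.268]
bar [0.565 0.165 0.206]
barback [0.65  0.159 0.202]
piv [0.604 0.162 0.142]
```

```bash
cat > go.py <<'E'
import sys
from fit import *
from scipy.spatial.transform import Rotation as R
p=[.4877,.0754,-.0736,-.051]
def to(wx,wy,z):
    s=get_state();Rt=R.from_rotvec(s["orientation"]);c,n=np.cos(p[2]),np.sin(p[2])
    Rg=R.from_matrix(np.array([[c,n,0],[n,-c,0],[0,0,-1]]))
    t=W(p,[wx,wy,z])[0]
    print("t",round(float(s["t"]),2),"shift",np.round(Rt.inv().apply(t-s["eef_pos"])/.25,3),"turn",np.round((Rt.inv()*Rg).as_rotvec()/np.radians(45),3),"world tgt",np.round(t,3),"F",np.round(s["force"],2),"winchpos",np.round(np.linalg.solve(np.array([[c,-n],[n,c]]),s["eef_pos"][:2]-p[:2]),4),round(float(s["eef_pos"][2]),4))
for a in sys.argv[1:]: to(*map(float,a.split(",")))
E
python3 go.py .045,.1,.42 .045,.1,.263
```

```text
t 0.1 shift [ 2.258 -2.31  -0.464] turn [-0.001  0.     0.593] world tgt [0.54  0.172 0.42 ] F [-0.11  0.13  0.35] winchpos [-0.2004 -0.6694] 0.3033
t 0.1 shift [ 2.258 -2.309  0.164] turn [-0.001  0.     0.593] world tgt [0.54  0.172 0.263] F [-0.11  0.13  0.35] winchpos [-0.2004 -0.6694] 0.3033
```

>>> send_rows(
  moves=[
    [[0,0,-0.17],[0,0,0.15],-1],
    [[0,0,-0.33],[0,0,0.3],-1],
    [[0,0,-0.46],[0,0,0.45],-1],
    [[0,0,-0.46],[0,0,0.6],-1],
    [[0,0,-0.46],[0,0,0.755],-1],
    [[0,0,-0.46],[0,0,0.755],-1],
  ],
)

```text
t: 0.6
eef_pos: [0.2387, -0.5775, 0.419]
orientation: [3.125, -0.326, -0.0]
force: [0.2, -1.0, -1.7]
opening: 0.0121
```

```bash
python3 go.py .035,.1,.42 .035,.1,.263
```

```text
t 0.6 shift [ 0.522 -3.176 -0.004] turn [ 0.     0.    -0.171] world tgt [0.53  0.173 0.42 ] F [ 0.2  -0.98 -1.73] winchpos [-0.2003 -0.6695] 0.419
t 0.6 shift [ 0.522 -3.176  0.624] turn [ 0.     0.    -0.171] world tgt [0.53  0.173 0.263] F [ 0.2  -0.98 -1.73] winchpos [-0.2003 -0.6695] 0.419
```

>>> send_rows(
  moves=[
    [[0.0,-0.15,0],[0,0,-0.1],-1],
    [[0.1,-0.3,0],[0,0,-0.171],-1],
    [[0.2,-0.43,0],[0,0,-0.171],-1],
    [[0.28,-0.57,0],[0,0,-0.171],-1],
    [[0.36,-0.7,0],[0,0,-0.171],-1],
    [[0.43,-0.84,0],[0,0,-0.171],-1],
    [[0.5,-1,0],[0,0,-0.171],-1],
  ],
)

```text
t: 1.18
eef_pos: [0.4107, -0.3578, 0.4183]
orientation: [-3.14, 0.098, 0.001]
force: [0.9, -0.5, 0.7]
opening: -0.0003
```

```bash
python3 go.py .035,.1,.42 .035,.1,.263
```

```text
t 1.18 shift [ 0.344 -2.147 -0.006] turn [-0.     0.001  0.014] world tgt [0.53  0.173 0.42 ] F [ 0.89 -0.49  0.69] winchpos [-0.0449 -0.4377] 0.4183
t 1.18 shift [ 0.345 -2.147  0.622] turn [-0.     0.001  0.014] world tgt [0.53  0.173 0.263] F [ 0.89 -0.49  0.69] winchpos [-0.0449 -0.4377] 0.4183
```

>>> send_rows(
  moves=[
    [[0.05,-0.14,0],[0,0,0],-1],
    [[0.08,-0.28,0],[0,0,0],-1],
    [[0.1,-0.42,0],[0,0,0],-1],
    [[0.13,-0.56,0],[0,0,0],-1],
    [[0.15,-0.7,0],[0,0,0],-1],
    [[0.18,-0.84,0],[0,0,0],-1],
    [[0.2,-1,0],[0,0,0],-1],
  ],
)

```text
t: 1.77
eef_pos: [0.4765, -0.1121, 0.4185]
orientation: [3.14, -0.099, -0.001]
force: [-0.4, 0.3, -0.6]
opening: -0.0002
```

>>> send_rows(
  moves=[
    [[0.0,-0.14,0],[0,0,0],-1],
    [[0.0,-0.28,0],[0,0,0],-1],
    [[0.03,-0.42,0],[0,0,0],-1],
    [[0.05,-0.56,0],[0,0,0],-1],
    [[0.07,-0.7,0],[0,0,0],-1],
    [[0.1,-0.84,0],[0,0,0],-1],
    [[0.1,-1,0],[0,0,0],-1],
    [[0.1,-1,0],[0,0,0],-1],
  ],
)

```text
t: 2.43
eef_pos: [0.5173, 0.1418, 0.4183]
orientation: [-3.138, 0.085, 0.002]
force: [0.3, 2.5, -0.1]
opening: -0.0001
```

```bash
python3 go.py .035,.1,.42 .035,.1,.263
```

```text
t 2.43 shift [ 0.044 -0.125 -0.006] turn [-0.003  0.002  0.025] world tgt [0.53  0.173 0.42 ] F [ 0.29  2.46 -0.07] winchpos [0.0246 0.0684] 0.4183
t 2.43 shift [ 0.045 -0.124  0.622] turn [-0.003  0.002  0.025] world tgt [0.53  0.173 0.263] F [ 0.29  2.46 -0.07] winchpos [0.0246 0.0684] 0.4183
```

>>> send_rows(
  moves=[
    [[0.045,-0.125,0],[0,0,0.02],-1],
    [[0.045,-0.125,0.15],[0,0,0.02],-1],
    [[0.045,-0.125,0.3],[0,0,0.02],-1],
    [[0.045,-0.125,0.3],[0,0,0.02],-1],
  ],
)

```text
t: 2.77
eef_pos: [0.5294, 0.1643, 0.3375]
orientation: [3.137, -0.122, -0.014]
force: [-1.0, -0.3, -1.2]
opening: -0.0001
```

```bash
python3 go.py .035,.1,.263
cat > look.py <<'E'
import sys,cv2,numpy as np
from plant import *
n,tag,x0,x1,y0,y1=sys.argv[1],sys.argv[2],*map(int,sys.argv[3:])
im,d=camera(n);cv2.imwrite(f"pics/{tag}_full.png",im)
a=im[y0:y1,x0:x1];f=min(800/a.shape[1],600/a.shape[0]);cv2.imwrite(f"pics/{tag}.png",cv2.resize(a,None,fx=f,fy=f,interpolation=2));print("scale",f)
E
python3 look.py side s1 240 440 110 280
```

```text
t 2.77 shift [ 0.002 -0.034  0.298] turn [ 0.004  0.011 -0.005] world tgt [0.53  0.173 0.263] F [-0.99 -0.25 -1.22] winchpos [0.0351 0.0917] 0.3375
scale 3.5294117647058822
```

View pics/s1.png

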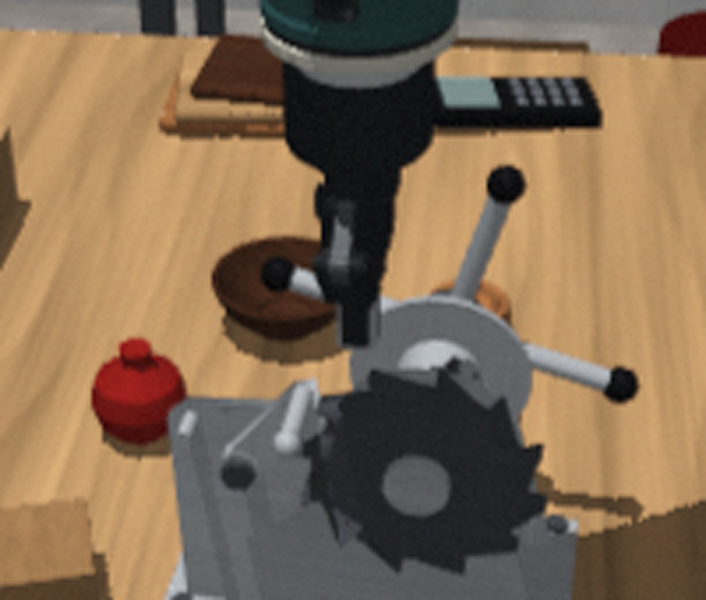

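>>> send_rows(
  moves=[
    [[0,-0.035,0.1],[0,0,0],-1],
    [[0,-0.035,0.2],[0,0,0],-1],
    [[0,-0.035,0.3],[0,0,0],-1],
    [[0,-0.035,0.3],[0,0,0],-1],
    [[0,-0.035,0.3],[0,0,0],-1],
  ],
)

```text
t: 3.23
eef_pos: [0.5327, 0.1737, 0.2704]
orientation: [-3.139, 0.128, 0.0]
force: [0.7, -0.7, 0.6]
opening: 0.0002
```

```bash
python3 go.py .06,.1,.263; python3 look.py side s2 240 440 110 280
```

```text
t 3.23 shift [0.09  0.004 0.03 ] turn [-0.    0.   -0.01] world tgt [0.555 0.171 0.263] F [ 0.65 -0.66  0.59] winchpos [0.0376 0.1013] 0.2704
scale 3.5294117647058822
```

View pics/s2.png

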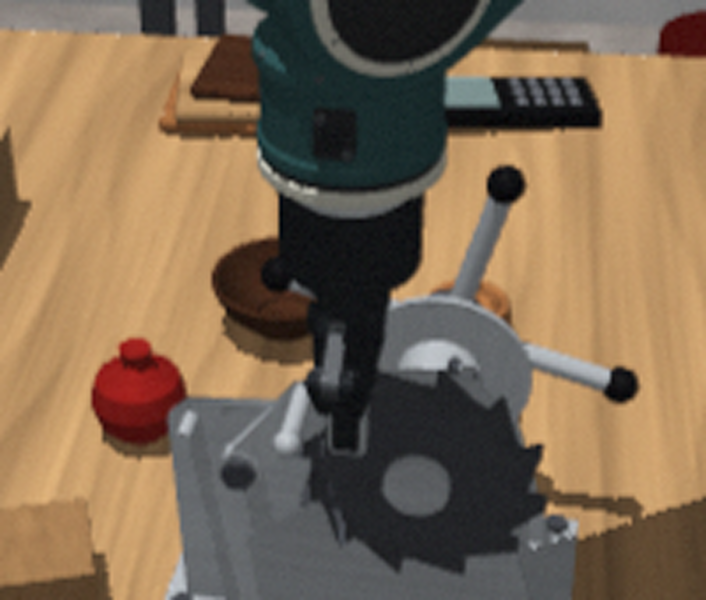

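>>> send_rows(
  moves=[
    [[0,0,0.03],[0,0,0],-1],
    [[0.03,0,0.03],[0,0,0],-1],
    [[0.06,0,0.03],[0,0,0],-1],
    [[0.08,0,0.03],[0,0,0],-1],
    [[0.1,0,0.03],[0,0,0],-1],
    [[0.12,0,0.03],[0,0,0],-1],
    [[0.14,0,0.03],[0,0,0],-1],
  ],
)

```text
t: 3.87
eef_pos: [0.5677, 0.1708, 0.2614]
orientation: [-3.139, 0.13, 0.0]
force: [-1.3, -1.3, 1.0]
opening: 0.0001
```

```bash
python3 go.py .12,.1,.263; python3 look.py side s3 240 440 110 280
```

```text
t 3.87 shift [ 0.189  0.003 -0.006] turn [-0.     0.    -0.011] world tgt [0.615 0.166 0.263] F [-1.33 -1.27  0.99] winchpos [0.0727 0.1011] 0.2614
scale 3.5294117647058822
```

View pics/s3.png

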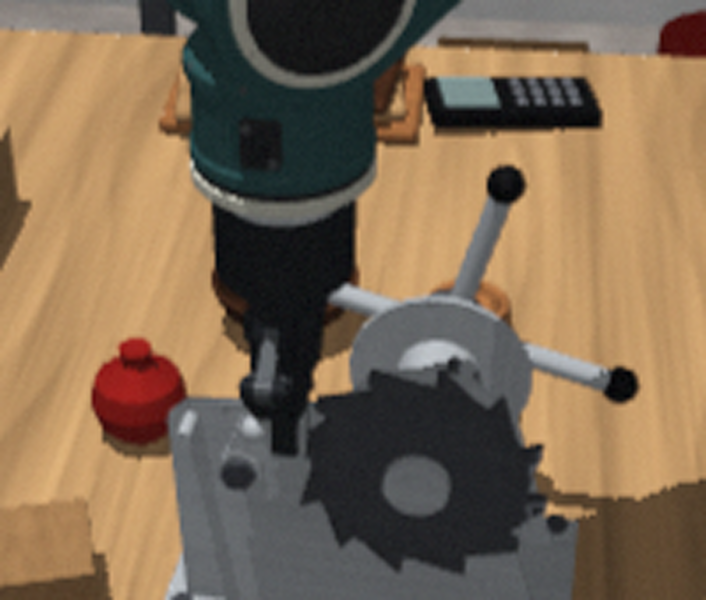

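>>> send_rows(
  moves=[
    [[0.03,0,0],[0,0,0],-1],
    [[0.06,0,0],[0,0,0],-1],
    [[0.09,0,0],[0,0,0],-1],
    [[0.12,0,0],[0,0,0],-1],
    [[0.14,0,0],[0,0,0],-1],
    [[0.16,0,0],[0,0,0],-1],
    [[0.18,0,0],[0,0,0],-1],
    [[0.2,0,0],[0,0,0],-1],
    [[0.2,0,0],[0,0,0],-1],
  ],
)

```text
t: 4.67
eef_pos: [0.6177, 0.1665, 0.2613]
orientation: [-3.139, 0.13, -0.0]
force: [0.5, 0.8, -0.2]
opening: 0.0003
```

```bash
python3 go.py .09,.1,.263; python3 look.py side s4 240 440 110 280
```

```text
t 4.67 shift [-0.132  0.003 -0.007] turn [-0.    -0.    -0.012] world tgt [0.585 0.169 0.263] F [ 0.52  0.76 -0.22] winchpos [0.123  0.1004] 0.2613
scale 3.5294117647058822
```

View pics/s4.png

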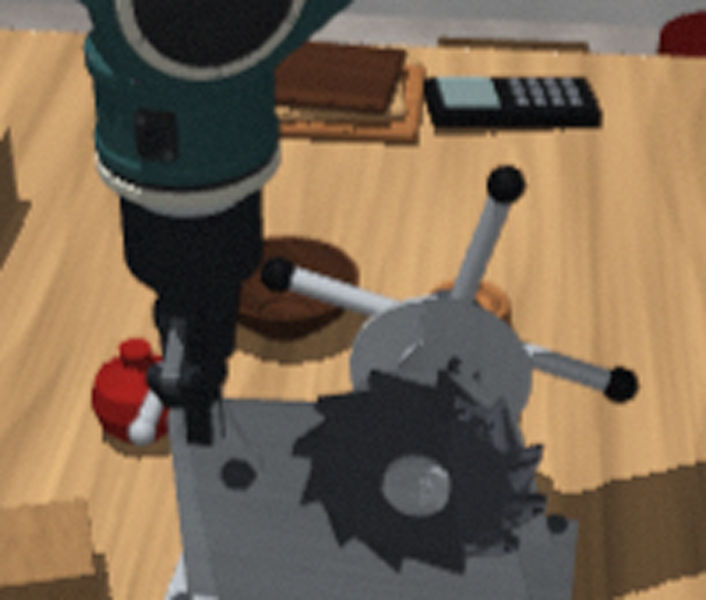

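>>> send_rows(
  moves=[
    [[-0.06,0,0],[0,0,0],-1],
    [[-0.1,0,-0.05],[0,0,0],-1],
    [[-0.1,0,-0.2],[0,0,0],-1],
    [[-0.1,0,-0.35],[0,0,0],-1],
    [[-0.1,0,-0.5],[0,0,0],-1],
    [[-0.1,0,-0.63],[0,0,0],-1],
    [[-0.1,0,-0.63],[0,0,0],-1],
  ],
)

```text
t: 5.3
eef_pos: [0.5926, 0.1697, 0.4259]
orientation: [-3.136, 0.129, -0.013]
force: [0.7, 0.5, 0.6]
opening: -0.0001
```

```bash
python3 go.py -.085,-.088,.41; python3 look.py side s5 240 440 110 280
```

```text
t 5.3 shift [-0.725  0.765  0.055] turn [-0.004 -0.01  -0.011] world tgt [ 0.396 -0.006  0.41 ] F [0.65 0.46 0.62] winchpos [0.0977 0.1018] 0.4259
scale 3.5294117647058822
```

View pics/s5.png

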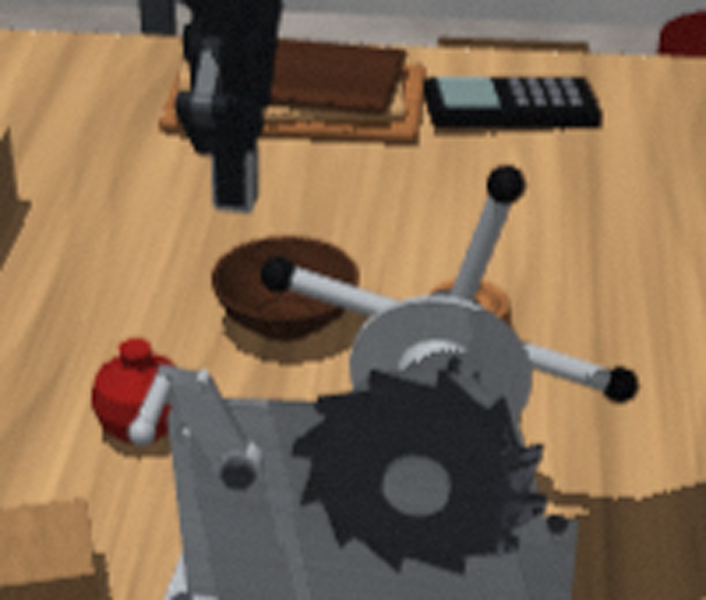

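Pawl rests on its stop (bar ball at crop (143,430)), wheel unmoved. Over to the hand wheel.

>>> send_rows(
  moves=[
    [[-0.11,0.115,0],[0,0,0],-1],
    [[-0.22,0.23,0],[0,0,0],-1],
    [[-0.33,0.345,0],[0,0,0],-1],
    [[-0.44,0.46,0],[0,0,0],-1],
    [[-0.55,0.575,0],[0,0,0],-1],
    [[-0.66,0.69,0],[0,0,0],-1],
    [[-0.73,0.765,0],[0,0,0],-1],
    [[-0.73,0.765,0],[0,0,0],-1],
    [[-0.73,0.765,0],[0,0,0],-1],
  ],
)

```text
t: 6.1
eef_pos: [0.3935, -0.0074, 0.4187]
orientation: [3.138, -0.133, 0.001]
force: [0.5, 0.9, -0.0]
opening: 0.0001
```

```bash
python3 go.py -.085,-.088,.323; python3 look.py side s6 240 440 70 240;python3 look.py scene c6 240 400 80 200
```

```text
t 6.1 shift [ 0.011 -0.006  0.383] turn [ 0.001 -0.    -0.014] world tgt [ 0.396 -0.006  0.323] F [ 0.53  0.92 -0.  ] winchpos [-0.0879 -0.0895] 0.4187
scale 3.5294117647058822
scale 5.0
```

View pics/s6.png

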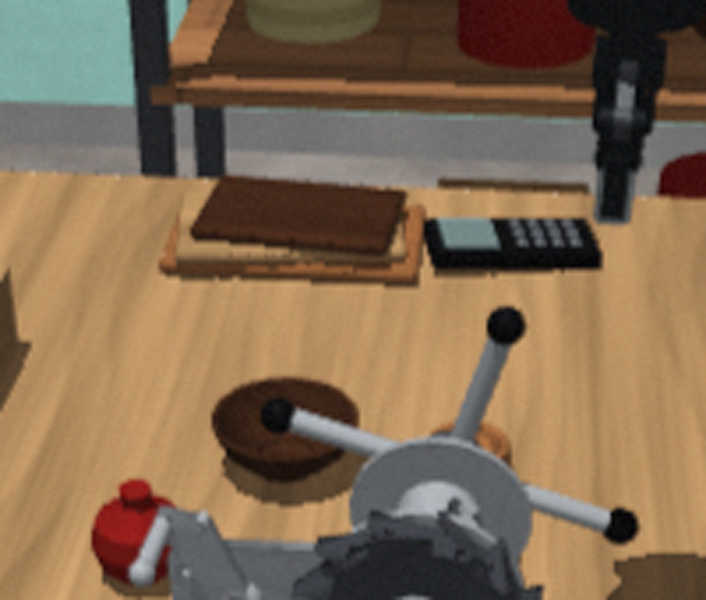

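View pics/c6.png

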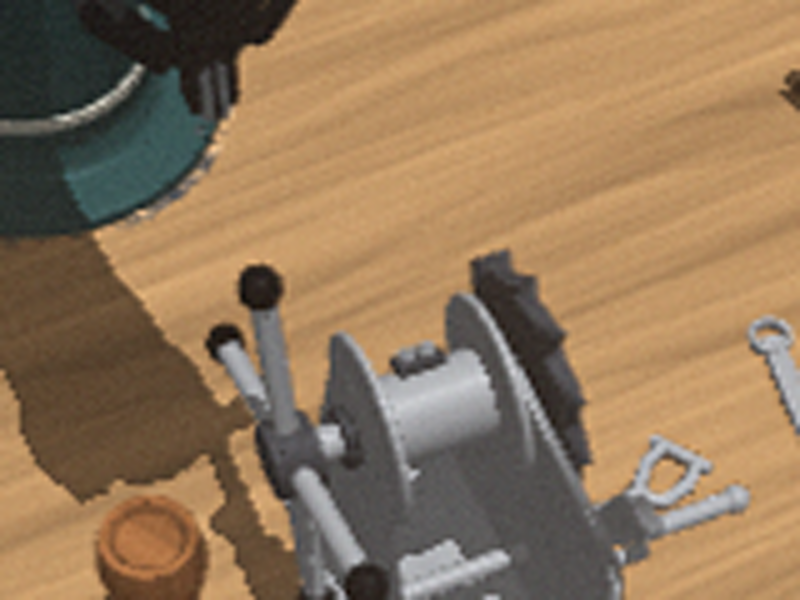

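>>> send_rows(
  moves=[
    [[0,0,0.12],[0,0,0],-1],
    [[0,0,0.24],[0,0,0],-1],
    [[0,-0.005,0.36],[0,0,0],-1],
    [[0,-0.005,0.365],[0,0,0],-1],
    [[0.04,-0.005,0.365],[0,0,0],-1],
    [[0.09,-0.005,0.365],[0,0,0],-1],
    [[0.13,-0.005,0.365],[0,0,0],-1],
    [[0.17,-0.005,0.365],[0,0,0],-1],
    [[0.21,-0.005,0.365],[0,0,0],-1],
    [[0.23,-0.005,0.365],[0,0,0],-1],
  ],
)

```text
t: 7.03
eef_pos: [0.4533, -0.0103, 0.3281]
orientation: [-3.139, 0.13, -0.001]
force: [-2.6, 0.0, 1.1]
opening: 0.0003
```

```bash
python3 go.py 0.003,-.088,.328; python3 look.py side s7 240 440 110 280
```

```text
t 7.03 shift [ 0.124 -0.001  0.   ] turn [-0.    -0.001 -0.012] world tgt [ 0.484 -0.013  0.328] F [-2.6   0.04  1.13] winchpos [-0.0281 -0.088 ] 0.3281
scale 3.5294117647058822
```

View pics/s7.png

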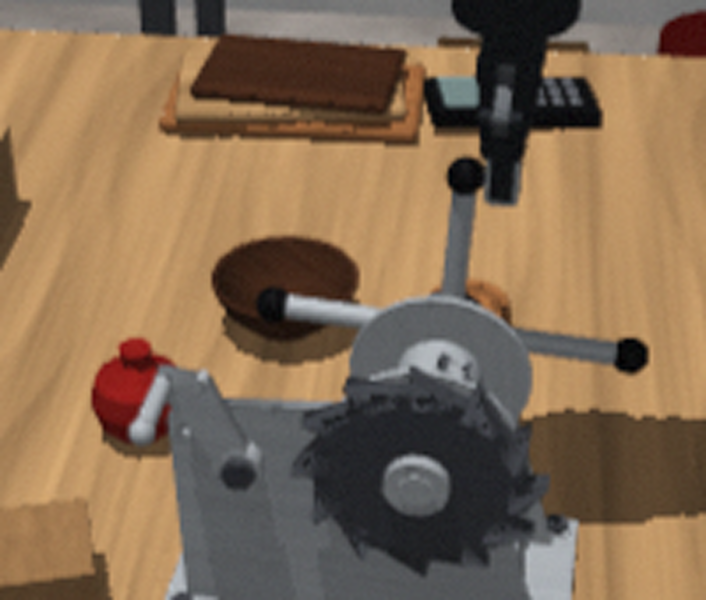

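```bash
cat > th.py <<'E'
from fit import *
import sys
p=[.4877,.0754,-.0736]
def th(obs,f=3.5294,ox=240,oy=110):
    o={k:(ox+u/f,oy+v/f) for k,(u,v) in obs.items()}
    r=lambda t:np.concatenate([proj("side",W(p,knob(t[0],k)))[0]-uv for k,uv in o.items()])
    s=least_squares(r,[.2]);print("theta",s.x,np.round(s.fun,1))
th(eval(sys.argv[1]))
E
python3 th.py "{0:(466,175),1:(272,304),3:(631,355)}"
```

```text
theta [0.16194398] [-0.1  0.   0.2 -0.  -0.5  0. ]
```

>>> send_rows(
  moves=[
    [[0.02,0,0],[0,0,0],-1],
    [[0.04,0,0],[0,0,0],-1],
    [[0.06,0,0],[0,0,0],-1],
    [[0.08,0,0],[0,0,0],-1],
    [[0.095,0,0],[0,0,0],-1],
    [[0.11,0,0],[0,0,0],-1],
    [[0.12,0,0],[0,0,0],-1],
    [[0.13,0,0],[0,0,0],-1],
    [[0.13,0,0],[0,0,0],-1],
  ],
)

```text
t: 7.83
eef_pos: [0.4845, -0.013, 0.3275]
orientation: [-3.139, 0.13, 0.0]
force: [-0.2, 0.4, -0.9]
opening: -0.0002
```

```bash
python3 go.py 0.0065,-.088,.328; python3 look.py side s8 240 440 110 280
```

```text
t 7.83 shift [ 0.013 -0.002 -0.002] turn [-0.     0.    -0.011] world tgt [ 0.488 -0.013  0.328] F [-0.21  0.39 -0.87] winchpos [ 0.0033 -0.0884] 0.3275
scale 3.5294117647058822
```

View pics/s8.png

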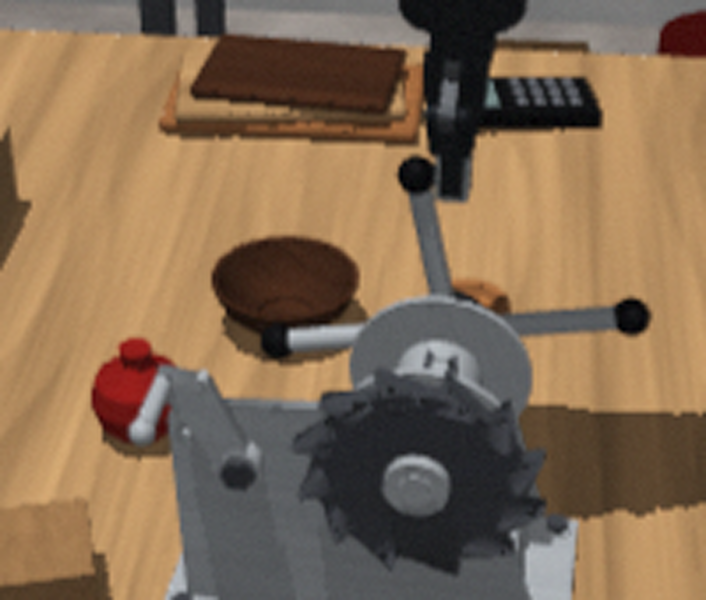

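```bash
python3 th.py "{0:(416,174),1:(275,341),3:(631,316)}"
```

```text
theta [0.42193281] [ 0.1  0.1  0.7 -0.  -0.1  0.1]
```

>>> send_rows(
  moves=[
    [[-0.06,0,0],[0,0,0],-1],
    [[-0.12,0,0],[0,0,0],-1],
    [[-0.12,0,-0.14],[0,0,0],-1],
    [[-0.12,0,-0.28],[0,0,0],-1],
    [[-0.12,0,-0.37],[0,0,0],-1],
    [[-0.12,0,-0.37],[0,0,0],-1],
    [[-0.05,-0.1,-0.37],[0,0,0],-1],
    [[0.05,-0.22,-0.37],[0,0,0],-1],
    [[0.15,-0.34,-0.37],[0,0,0],-1],
    [[0.25,-0.46,-0.37],[0,0,0],-1],
  ],
)

```text
t: 8.72
eef_pos: [0.557, 0.0976, 0.4203]
orientation: [-3.139, 0.132, -0.002]
force: [0.1, -0.7, 0.5]
opening: 0.0002
```

```bash
python3 go.py 0.2,.1,.42
```

```text
t 8.72 shift [ 0.527 -0.296  0.002] turn [-0.    -0.002 -0.013] world tgt [0.695 0.16  0.42 ] F [ 0.12 -0.71  0.48] winchpos [0.0675 0.0272] 0.4203
```

>>> send_rows(
  moves=[
    [[0.1,-0.06,0],[0,0,0],-1],
    [[0.2,-0.12,0],[0,0,0],-1],
    [[0.3,-0.18,0],[0,0,0],-1],
    [[0.4,-0.24,0],[0,0,0],-1],
    [[0.52,-0.295,0],[0,0,0],-1],
    [[0.52,-0.295,0],[0,0,0],-1],
    [[0.52,-0.295,0.12],[0,0,0],-1],
    [[0.52,-0.295,0.24],[0,0,0],-1],
    [[0.52,-0.295,0.3],[0,0,0],-1],
    [[0.52,-0.295,0.3],[0,0,0],-1],
  ],
)

```text
t: 9.55
eef_pos: [0.6907, 0.1587, 0.3409]
orientation: [3.137, -0.13, -0.008]
force: [-0.4, -0.3, 0.5]
opening: -0.0001
```

```bash
python3 go.py 0.2,.1,.26; python3 look.py side s9 240 440 110 280
```

```text
t 9.55 shift [ 0.016 -0.009  0.324] turn [ 0.002  0.006 -0.011] world tgt [0.695 0.16  0.26 ] F [-0.4  -0.27  0.5 ] winchpos [0.1964 0.098 ] 0.3409
scale 3.5294117647058822
```

View pics/s9.png

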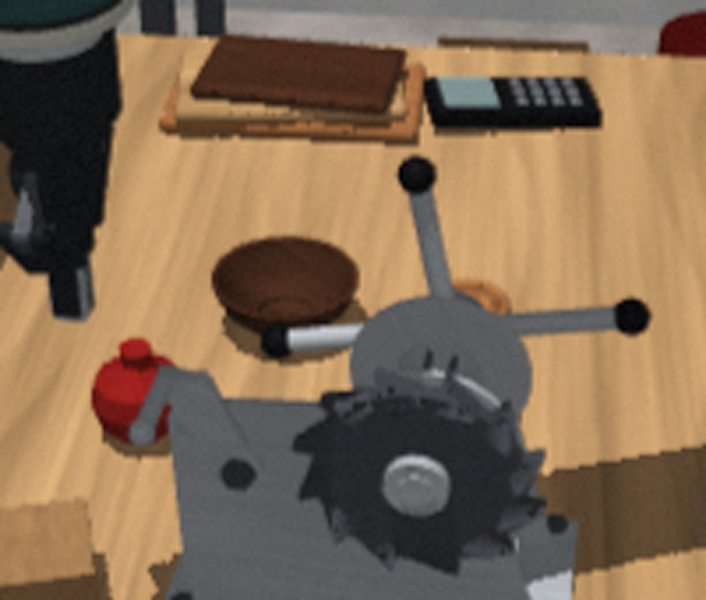

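>>> send_rows(
  moves=[
    [[0.01,-0.01,0.12],[0,0,0],-1],
    [[0.01,-0.01,0.24],[0,0,0],-1],
    [[0.01,-0.01,0.335],[0,0,0],-1],
    [[0.01,-0.01,0.335],[0,0,0],-1],
    [[-0.03,-0.01,0.335],[0,0,0],-1],
    [[-0.07,-0.01,0.335],[0,0,0],-1],
    [[-0.1,-0.01,0.335],[0,0,0],-1],
    [[-0.125,-0.01,0.335],[0,0,0],-1],
    [[-0.15,-0.01,0.335],[0,0,0],-1],
    [[-0.175,-0.01,0.335],[0,0,0],-1],
  ],
)

```text
t: 10.43
eef_pos: [0.6481, 0.1654, 0.2624]
orientation: [-3.139, 0.13, -0.002]
force: [0.8, 0.8, 0.7]
opening: -0.0001
```

```bash
python3 go.py 0.11,.1,.258; python3 look.py side s10 240 440 110 280
```

```text
t 10.43 shift [-0.173  0.008  0.017] turn [-0.    -0.002 -0.012] world tgt [0.605 0.167 0.258] F [0.76 0.78 0.67] winchpos [0.1533 0.1016] 0.2624
scale 3.5294117647058822
```

View pics/s10.png

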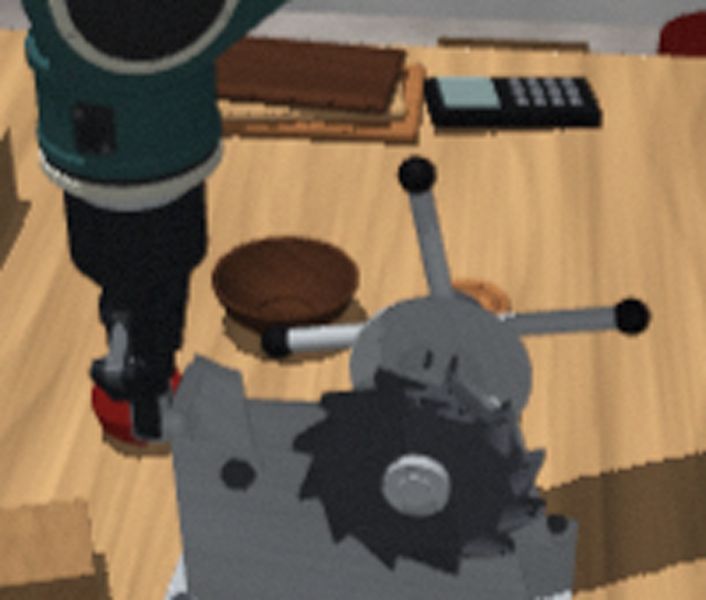

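>>> send_rows(
  moves=[
    [[-0.025,0,0],[0,0,0],-1],
    [[-0.05,0,0],[0,0,0],-1],
    [[-0.075,0,0],[0,0,0],-1],
    [[-0.1,0,0],[0,0,0],-1],
    [[-0.12,0,0],[0,0,0],-1],
    [[-0.14,0,0],[0,0,0],-1],
    [[-0.16,0,0],[0,0,0],-1],
    [[-0.18,0,0],[0,0,0],-1],
    [[-0.18,0,0],[0,0,0],-1],
    [[-0.12,0,0],[0,0,0],-1],
  ],
)

```text
t: 11.32
eef_pos: [0.6168, 0.1687, 0.2618]
orientation: [3.139, -0.127, -0.001]
force: [0.3, 0.3, -0.5]
opening: 0.0001
```

```bash
python3 go.py 0.11,.1,.258; python3 look.py side s11 240 440 110 280
```

```text
t 11.32 shift [-0.047  0.01   0.015] turn [ 0.     0.    -0.009] world tgt [0.605 0.167 0.258] F [ 0.29  0.29 -0.54] winchpos [0.1219 0.1025] 0.2618
scale 3.5294117647058822
```

View pics/s11.png

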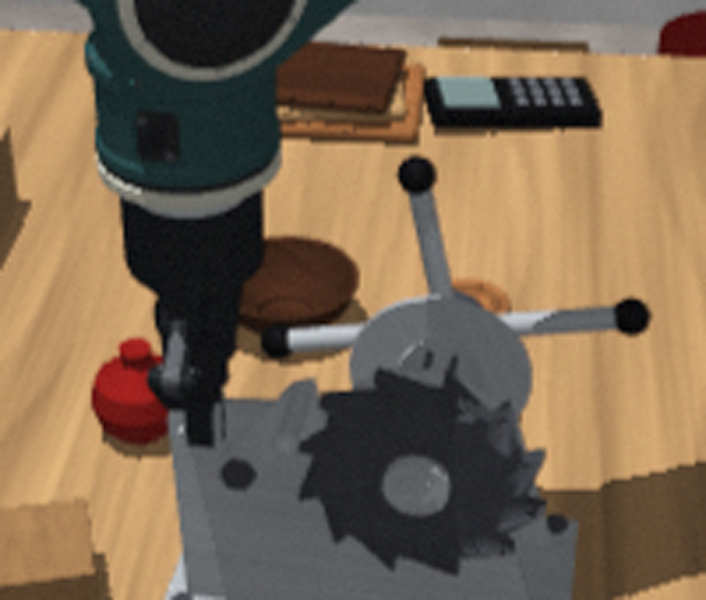

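Pawl fell. Retract clear, then check.

>>> send_rows(
  moves=[
    [[0.08,0,-0.02],[0,0,0],-1],
    [[0.15,0,-0.12],[0,0,0],-1],
    [[0.2,0,-0.25],[0,0,0],-1],
    [[0.2,0,-0.4],[0,0,0],-1],
    [[0.2,0,-0.55],[0,0,0],-1],
    [[0.2,0,-0.65],[0,0,0],-1],
    [[0.2,0,-0.65],[0,0,0],-1],
  ],
)

```text
t: 11.95
eef_pos: [0.669, 0.1642, 0.43]
orientation: [-3.136, 0.13, -0.011]
force: [-0.1, -0.4, -0.1]
opening: -0.0
```

```bash
python3 go.py 0.11,.1,.258; python3 look.py side s12 240 440 110 280;python3 look.py scene c12 260 390 120 245
```

```text
t 11.95 shift [-0.262  0.012  0.686] turn [-0.004 -0.009 -0.012] world tgt [0.605 0.167 0.258] F [-0.08 -0.4  -0.05] winchpos [0.1743 0.1019] 0.43
scale 3.5294117647058822
scale 4.8
```

View pics/s12.png

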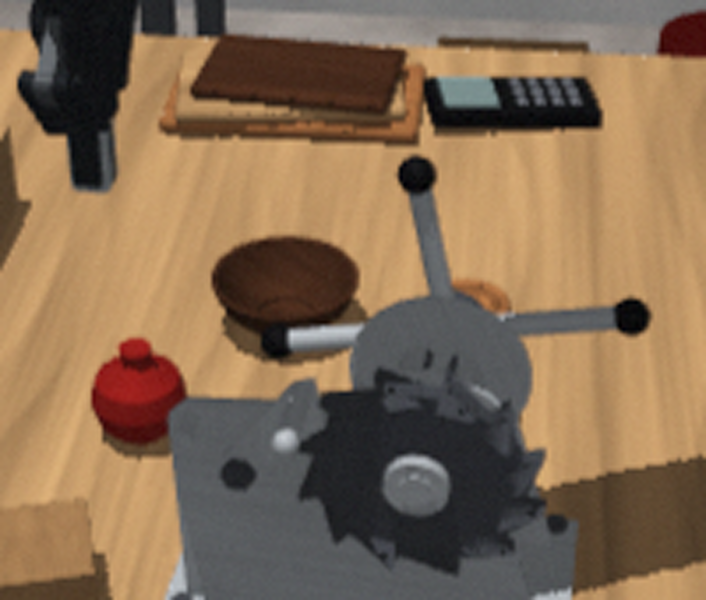

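View pics/c12.png

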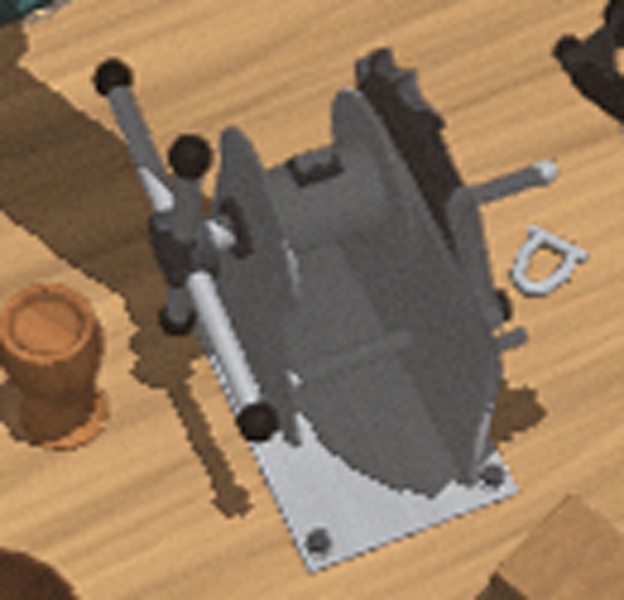

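Run:
```python
import cv2,numpy as np
a=cv2.imread("pics/side0.png");b=cv2.imread("pics/s12_full.png")
c=[cv2.resize(i[210:270,295:350],None,fx=7,fy=7,interpolation=cv2.INTER_CUBIC) for i in(a,b)]
cv2.imwrite("pics/cmp.png",np.hstack(c))
from fit import *
p=[.4877,.0754,-.0736]
for q in(0,.05,.1):print(q,proj("side",W(p,bar(q,.117))),proj("scene",W(p,bar(q,.117))))
```

```text
0 [[320.72645299 236.31326614]] [[373.17933288 155.90965748]]
0.05 [[319.12438492 235.3873269 ]] [[373.78103455 156.34084796]]
0.1 [[317.47715316 234.51832095]] [[374.39354375 156.83385357]]
```

View pics/cmp.png

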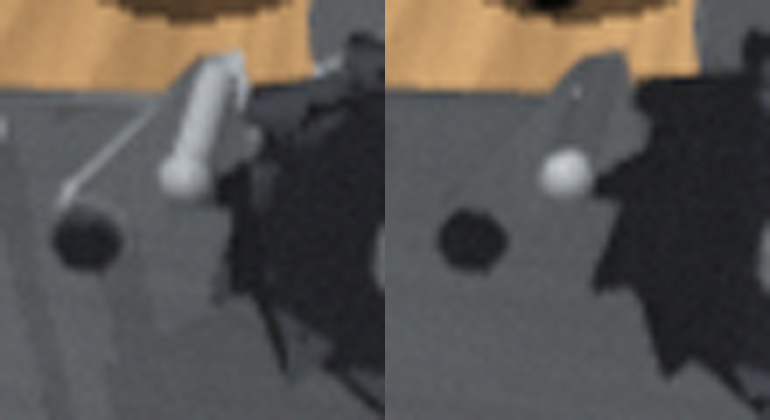

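>>> send_rows(
  moves=[
    [[0,-0.15,0],[0,0,0],-1],
    [[0,-0.3,0],[0,0,0],-1],
    [[0,-0.45,0],[0,0,0],-1],
    [[0,-0.6,0],[0,0,0],-1],
    [[0,-0.75,0],[0,0,0],-1],
    [[0,-0.9,0],[0,0,0],-1],
    [[0,-1,0],[0,0,0],-1],
    [[0,-1,0],[0,0,0],-1],
  ],
)

```text
t: 12.72
eef_pos: [0.6866, 0.419, 0.42]
orientation: [3.139, -0.12, -0.008]
force: [-0.2, -0.6, -0.8]
opening: -0.0001
```

Run:
```python
import cv2,numpy as np
from plant import *
a=cv2.imread("pics/side0.png");b=np.mean([camera("side")[0].astype(float) for _ in range(4)],0).astype(np.uint8)
cv2.imwrite("pics/s13_full.png",b)
c=[cv2.resize(i[210:270,295:350],None,fx=7,fy=7,interpolation=cv2.INTER_CUBIC) for i in(a,b)]
cv2.imwrite("pics/cmp2.png",np.hstack(c))
print(get_state()["eef_pos"],get_state()["t"])
```

```text
[0.68913839 0.41193659 0.42299507] 12.9167
```

View pics/cmp2.png

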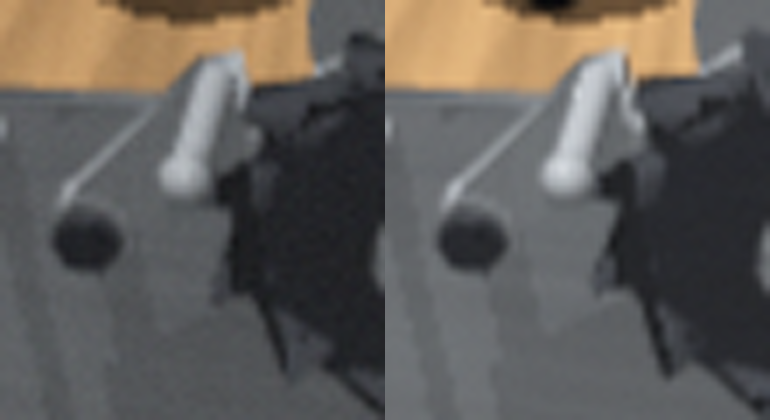

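View pics/s13_full.png

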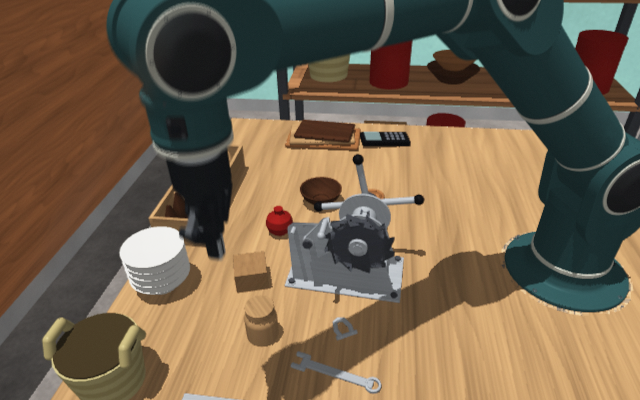

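Run:
```python
import cv2,numpy as np
a=cv2.cvtColor(cv2.imread("pics/side0.png"),6).astype(np.float32);b=cv2.cvtColor(cv2.imread("pics/s13_full.png"),6).astype(np.float32)
def ecc(n,x0,x1,y0,y1):
    W=np.eye(2,3,dtype=np.float32)
    cc,W=cv2.findTransformECC(a[y0:y1,x0:x1],b[y0-6:y1+6,x0-6:x1+6],np.float32([[1,0,6],[0,1,6]]),cv2.MOTION_TRANSLATION,(3,200,1e-5),None,3)
    print(n,cc,W[:,2]-6)
ecc("bolt",300,315,237,250);ecc("ball",315,327,228,241);ecc("bar",316,330,216,240);ecc("plate",285,302,215,245);ecc("pawlbar",303,331,214,240)
```

```text
bolt 0.9979537762050076 [ 0.02475166 -0.03775644]
ball 0.9950285256115663 [-0.34150887 -0.3166237 ]
bar 0.9895659042252687 [-0.31140137 -0.40870094]
plate 0.9995252494182076 [-0.01916599  0.0023098 ]
pawlbar 0.9844668859096106 [-0.34540462 -0.12823153]
```

```bash
python3 th.py "{0:(416,174),1:(275,341),3:(631,316)}"; python3 -c "
from plant import *
print(get_state()['joint_velocities'].round(3) if hasattr(get_state()['joint_velocities'],'round') else '');print(job_done())"
```

```text
theta [0.42193281] [ 0.1  0.1  0.7 -0.  -0.1  0.1]
[ 0.016 -0.016  0.     0.001 -0.001  0.002  0.   ]
the job is handed in; nothing more can be done
None
```

I let the winch back by one notch and handed the job in at about 13 s of the 64 s allowed; no verdict is reported.

With the shut fingertips I threw the pawl back onto its stop. I then pushed the upright knob toward the pawl's side, and tipped the pawl over so it dropped into the notch.

| Check | Measured | Required |
|---|---|---|
| Wheel joint | about 0.42 rad | 0.345 to 0.57 |
| Pawl joint | about 0.01 to 0.02 rad | below 0.05 |

- **Wheel:** I fitted the angle to three knobs in the side image taken just after the push. In the side picture taken after the pawl dropped, the knobs were at the same pixels.
- **Pawl:** this comes from comparing the side camera images before and after. The bar sits about 0.4 pixel from where it started, roughly 0.012 rad higher, so it depends on the pawl having started at the bottom of its notch. I did not press the bar down to settle it further.
- **Surroundings:** the arm stood well clear of the winch at the end. The goods and tools looked unmoved in the last picture, judged by eye only. The forces reported after each move were at most about 3 N.

No check failed or disagreed.

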